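# Put the squeezer's anvils and spacer away

## Robot

A 7-joint arm with a two-finger parallel gripper is mounted at the origin on the work surface. World frame = base frame: x ahead of the robot, y to its left, z up, the work surface at z = 0. Lengths are in m, angles in rad, forces in N, time in s.
With the tool pointing down it reaches from about 0.4 to 0.85 m from the base axis. Payload 4.5 kg.
Tool frame: the origin (TCP) lies at the very end of the fingers, on their centre line; the grasp point (between the pads) lies 19 mm behind it (r.grip_depth is the z of the grasp point in the tool frame, in m); z points along the fingers, y is the line along which they close (so a half turn about z gives the same grasp; the last joint's range is limited). The gripper opens to 88 mm and grips with 3 to 60 N. Pads are 18 mm wide; open, the fingers measure 123 mm over their backs; the gripper's body (75 mm by 187 mm) begins 45 mm behind the grasp point.
Start: joints at [1.327, 0.689, -0.195, 1.565, 0.157, 0.902, -0.215], TCP at [0.171, -0.601, 0.239] pointing down, gripper open.
Joint ranges: [-3.01, 3.01], [-0.46, 2.08], [-1.47, 1.51], [0.13, 2.56], [-1, 4.14], [0.04, 2.09], [-2.66, 2.66]. Speed limits (rad/s): [2.57, 2.57, 3.14, 3.14, 3.14, 3.14, 3.14].

## Interface

Orientations are given as a unit quaternion [x, y, z, w].
In Python, from plant import r, snapshot, camera_params, finish_job gives the robot as it stands (r), with the cameras as plain functions and the job as plain functions.
- The arm moves only by the shell command python3 steer.py [FORCE], which reads ROWS from standard input. ROWS is a JSON object whose key "moves" holds a list of rows, 1 to 10 of them, each of 7 numbers: the opening from 0.0 (shut) to 1.0 (fully open), then dx, dy, dz in parts of the range, where 1.0 means 0.6 m, then a rotation vector rx, ry, rz in parts of the range, where 1.0 means pi rad; each row is the pose to reach, as a shift and turn from the pose commanded when the command began, along the tool's axes at that moment; what a row does not reach only later rows make up. A row lasts 1/10 s, in which the tool goes at most 0.05 m and 0.15 rad, less where a joint would pass 70% of its speed; a pose out of reach is approached as far as the arm can. The fingers move at their own pace and stop on an object; FORCE is the grip in N (left out, the last holds). Time passes only in rows, so rows that do not move let the fingers close. It prints the time, the measured TCP pose, the force, the opening and the grip force at its end. A shift or turn number past 1, either way, is cut back to 1. Input that does not fit is refused with a message, and nothing moves.
- r.get_state(): the state, without advancing time (a new reading comes with each control period).
- snapshot(name): name is "scene" or "top" or "wrist"; returns the picture (480x640x3 uint8, red, green, blue); there is no depth.
- camera_params(name): a dict with "fx", "fy", "cx", "cy" (pixels), "k1" (the pictures are not rectified: a ray, as slopes to the right and down, at radius r is drawn at 1 + k1 r^2 times it, then the intrinsics apply), "rvec" (rotation vector, rad) and "tvec" (3), from world to camera coordinates, as OpenCV has them. Camera axes: x right, y down, z forward; pixel columns grow to the right and rows downward; lengths in m; the calibration is good to about 2 mm. A picture is of the moment at which its call begins: read the wrist's pose just before it. camera_params takes no time and is no camera call; for the wrist camera it gives the pose at the moment of the call.
- finish_job(): hands the job in; it is judged then, once.
The state is a dict: "clock": time; "q": joint angles; "qd": joint speeds; "joint_torque": joint torques, N m; "tool_pos": TCP position; "eef_rot": TCP orientation; "contact_force": force on the tool from outside, world axes, zero at the start; "moment": the same for the moment, N m; "opening": opening from 0.0 (shut) to 1.0 (fully open); "finger_force": force on a finger pad.
Only numpy, scipy, OpenCV 4.12 (cv2) and the standard library are available. Lean on these libraries where they do the work, as an engineer would, in place of code of your own. Each camera call takes 0.05 s, during which the arm holds its last target. There are 200 camera calls.

## Task

Put the rivet squeezer's tooling away: stand each of the three round-footed steel anvils upright on the floor of an open olive rivet box, the smallest foot in the smallest box, the middle one in the middle box and the largest in the largest. Put the loose aluminium spacer block, standing upright, fully down into the gap between the two spacers in the grey rack, without shifting or tipping those two. Set things down rather than dropping them.

Things in the scene. Friction and masses are not known exactly. Their poses are not given: they have to be found in the camera images.
- anvil_small: loose bare-steel squeezer anvil with a ROUND foot, the smallest of three: foot 30 mm across and 14 mm thick, on it a plain round stem 22 mm across; 75 mm tall in all, 0.22 kg or up to 25 % either way. It starts standing, in the row nearest the robot. Origin: centre of the foot's underside; z up along the stem. (The square-footed one is not part of the job.)
- anvil_medium: loose bare-steel squeezer anvil with a ROUND foot, the middle of three: foot 44 mm across and 14 mm thick, on it a plain round stem 22 mm across; 75 mm tall in all, 0.29 kg or up to 25 % either way. It starts standing, in the row nearest the robot. Origin: centre of the foot's underside; z up along the stem. (The square-footed one is not part of the job.)
- anvil_large: loose bare-steel squeezer anvil with a ROUND foot, the largest of three: foot 60 mm across and 14 mm thick, on it a plain round stem 22 mm across; 75 mm tall in all, 0.42 kg or up to 25 % either way. It starts standing, in the row nearest the robot. Origin: centre of the foot's underside; z up along the stem. (The square-footed one is not part of the job.)
- box_small: the smallest of three square olive steel rivet boxes, fixed to the bench: 56 mm square inside, walls 2 mm thick, rim 35 mm above the bench, floor 3 mm above the bench. Its lid stands open on its +x side, leaning back, top edge 74 mm above the bench and 79 mm out from the box's centre. Origin: centre of the underside, on the bench; z up, x and y along the walls.
- box_medium: the middle of three square olive steel rivet boxes, fixed to the bench: 74 mm square inside, walls 2 mm thick, rim 35 mm above the bench, floor 3 mm above the bench. Its lid stands open on its +x side, leaning back, top edge 85 mm above the bench and 102 mm out from the box's centre. Origin: centre of the underside, on the bench; z up, x and y along the walls.
- box_large: the largest of three square olive steel rivet boxes, fixed to the bench: 94 mm square inside, walls 2 mm thick, rim 35 mm above the bench, floor 3 mm above the bench. Its lid stands open on its +x side, leaning back, top edge 98 mm above the bench and 127 mm out from the box's centre. Origin: centre of the underside, on the bench; z up, x and y along the walls.
- spacer: the loose aluminium spacer block, 50 mm (its x) by 24 mm (its y) by 50 mm tall, 0.16 kg or up to 25 % either way, standing among the anvils with two dark dots on its top. Origin: centre of the underside; z up.
- rack: fixed grey steel rack, 62 mm (its x) by 94 mm (its y). Floor 4 mm above the bench; walls at its y ends 30 mm high; long side walls 10 mm high, 56 mm apart inside. Two spacers like the loose one stand at its ends, 50 mm sides along the rack's x; the gap between them is 33 mm wide along y, centred on the rack. Origin: centre of the underside, on the bench; z up.
- spacer_left: spacer block like the loose one (50 x 24 x 50 mm, its x along the rack's x), standing loose in the rack against its +y end, centre 28.5 mm from the rack's centre. Origin: centre of the underside, 4 mm above the bench; z up.
- spacer_right: spacer block like the loose one (50 x 24 x 50 mm, its x along the rack's x), standing loose in the rack against its -y end, centre 28.5 mm from the rack's centre. Origin: centre of the underside, 4 mm above the bench; z up.

How it is judged:
At the end, for the whole second after the job is handed in: Each anvil upright on the floor of the box of its size rank; the loose spacer upright on the rack's floor in the gap, within 8 mm of centre and 0.25 rad of square; the rack's two spacers moved under 8 mm. Heights within 4 mm, tilts under 0.12 rad, all at rest (x of anvil_small in the frame of box_small between -0.016 and 0.016 m and y of anvil_small in the frame of box_small between -0.016 and 0.016 m and z of anvil_small in the frame of box_small between -0.001 and 0.007 m and angle between each of anvil_small, anvil_medium, anvil_large, spacer, spacer_left, spacer_right's own z axis and vertical below 0.12 rad and x of anvil_medium in the frame of box_medium between -0.018 and 0.018 m and y of anvil_medium in the frame of box_medium between -0.018 and 0.018 m and z of anvil_medium in the frame of box_medium between -0.001 and 0.007 m and x of anvil_large in the frame of box_large between -0.02 and 0.02 m and y of anvil_large in the frame of box_large between -0.02 and 0.02 m and z of anvil_large in the frame of box_large between -0.001 and 0.007 m and x of spacer in the frame of rack between -0.008 and 0.008 m and y of spacer in the frame of rack between -0.008 and 0.008 m and z of spacer in the frame of rack between 0 and 0.008 m and angle between the x axis of spacer and the x axis of rack, either way round below 0.25 rad and distance of each of spacer_left, spacer_right from where it was at the start of the episode below 0.008 m and linear speed of each of anvil_small, anvil_medium, anvil_large, spacer, spacer_left, spacer_right below 0.02 m/s); the robot touches nothing.
It fails at once if a spacer already in the rack is shoved more than 10 mm, lifted out or tipped (distance of any of spacer_left, spacer_right from where it was at the start of the episode above 0.01 m or angle between any of spacer_left, spacer_right's own z axis and vertical above 0.25 rad).
It fails at once if an anvil or the loose spacer is dropped or thrown (faster than 0.7 m/s out of the fingers, a fall of about 25 mm) ((linear speed of anvil_small above 0.7 m/s and contact force between anvil_small and the fingers below 0.05 N) or (linear speed of anvil_medium above 0.7 m/s and contact force between anvil_medium and the fingers below 0.05 N) or (linear speed of anvil_large above 0.7 m/s and contact force between anvil_large and the fingers below 0.05 N) or (linear speed of spacer above 0.7 m/s and contact force between spacer and the fingers below 0.05 N)).
It also fails if it takes over 120 s, if anything falls off the work surface, if the arm or the gripper's body presses on something with over 40 N, if the wrist force passes 120 N, or if a joint passes its speed limit or range.

## Working session

There is one attempt and no reset: what is moved stays moved. The work goes in short steps, Python scripts to look and compute and a shell command to move; the robot and the scene stay as the last step left them, time stands still between calls to the robot, and variables do not carry over. Pictures are saved under pics/ and viewed, at most 14 in all, crops included, and the job is handed in when it is done.

```bash
ls; mkdir -p pics; python3 - <<'E'
from plant import r, snapshot, camera_params, finish_job
import cv2
for n in("scene","top"):
    im=snapshot(n); cv2.imwrite(f"pics/{n}0.png",im[:,:,::-1]); print(n,camera_params(n))
s=r.get_state(); print(s, r.grip_depth)
E
```

```text
pics
plant.py
steer.py
scene {'fx': 576.5632765613811, 'fy': 576.5632765613811, 'cx': 315.61745158579987, 'cy': 239.3630520064279, 'k1': -0.08365742613635384, 'rvec': array([ 1.58462353,  2.171044  , -0.68076   ]), 'tvec': array([ 0.13024715, -0.38067747,  1.37549274])}
top {'fx': 536.9513235306607, 'fy': 536.9513235306607, 'cx': 317.2889154387581, 'cy': 238.8824894987142, 'k1': -0.1366938117392321, 'rvec': array([ 2.18566149, -2.18197083,  0.09052087]), 'tvec': array([0.02276571, 0.49525673, 1.28440157])}
{'clock': 0.1, 'q': array([ 1.32679496,  0.68992473, -0.19453002,  1.56621092,  0.15729237,
        0.90250186, -0.21504662]), 'qd': array([ 0.00061756, -0.00213507, -0.0001772 , -0.00166171, -0.00079339,
       -0.00121915,  0.0007295 ]), 'joint_torque': array([-3.62920342e-03, -5.28497493e+01, -1.27149358e+00, -1.53836524e+01,
       -5.25105279e-02,  1.99017115e-03,  6.28320777e-05]), 'tool_pos': array([ 0.17121388, -0.60051111,  0.23798288]), 'eef_rot': array([ 9.90359525e-01,  1.38518329e-01, -1.66349363e-04, -8.10287758e-04]), 'contact_force': array([-0.44860768,  0.10398607,  0.20021324]), 'moment': array([-0.0193421 ,  0.03010936, -0.04502723]), 'finger_force': 0.0, 'opening': 0.9992451028871793} -0.0187
```

View pics/top0.png

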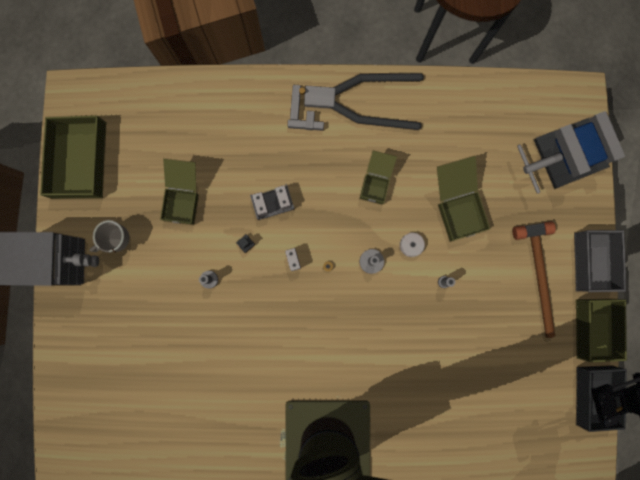

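View pics/scene0.png

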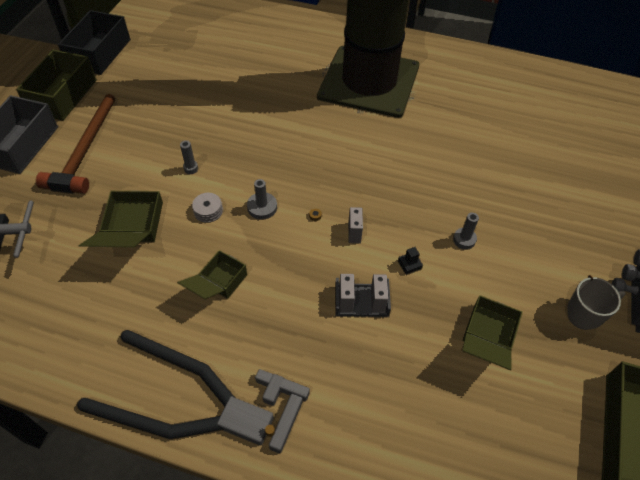

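The top view shows the anvils at (209,279) medium, (372,261) large and (446,282) small. The boxes are at (180,206) medium, (376,188) small and (463,215) large. The spacer is at (292,259) and the rack at (272,202). I'll work out rough positions and refine them with the wrist camera.

```bash
cat > h.py <<'E'
import numpy as np, cv2
from plant import r, snapshot, camera_params, finish_job
from scipy.spatial.transform import Rotation as R
def cam(n):
    c=camera_params(n); K=np.array([[c['fx'],0,c['cx']],[0,c['fy'],c['cy']],[0,0,1.]])
    return K,np.array([c['k1'],0,0,0,0]),R.from_rotvec(np.ravel(c['rvec'])).as_matrix(),np.ravel(c['tvec'])
def ray2plane(C,px,z):
    K,d,Rm,t=C
    p=cv2.undistortPoints(np.array(px,float).reshape(-1,1,2),K,d)[:,0]
    D=np.c_[p,np.ones(len(p))]@Rm; o=-Rm.T@t
    return o+D*((z-o[2])/D[:,2])[:,None]
def proj(C,P):
    K,d,Rm,t=C
    return cv2.projectPoints(np.array(P,float).reshape(-1,1,3),cv2.Rodrigues(Rm)[0],t,K,d)[0][:,0]
def totool(target, yaw_axis_y=None):
    """shift in tool axes from measured pose to world target"""
    s=r.get_state(); Rt=R.from_quat(s['eef_rot'])
    return Rt.inv().apply(np.array(target)-s['tool_pos'])
def grab(n,f):
    C=cam(n); im=snapshot(n); cv2.imwrite(f"pics/{f}.png",im[:,:,::-1]); return C,im
E
python3 - <<'E'
from h import *
C=cam("top")
for n,p,z in [("A med",(209,281),0.005),("A large",(371,263),.014),("A small",(444,284),.005),("B med",(180,206),.035),("B small",(376,188),.035),("B large",(464,216),.035),("spacer",(292,259),.05),("rack",(272,203),.05)]:
    print(n,ray2plane(C,[p],z)[0].round(3))
c=cam("wrist"); s=r.get_state(); Rt=R.from_quat(s['eef_rot']).as_matrix()
print("cam in tool",Rt.T@(-c[2].T@c[3]-s['tool_pos']),"axes\n",(c[2]@Rt).round(3),c[0]); print(Rt.round(3))
E
```

```text
A med [0.392 0.289 0.005]
A large [ 0.437 -0.107  0.014]
A small [ 0.385 -0.289  0.005]
B med [0.574 0.358 0.035]
B small [ 0.618 -0.119  0.035]
B large [ 0.551 -0.334  0.035]
spacer [0.445 0.083 0.05 ]
rack [0.578 0.132 0.05 ]
cam in tool [ 0.08008485 -0.000391   -0.14541395] axes
 [[ 0.     1.     0.001]
 [-0.951  0.    -0.308]
 [-0.308 -0.001  0.951]] [[413.35578514   0.         323.12701902]
 [  0.         413.35578514 237.24962568]
 [  0.           0.           1.        ]]
[[ 0.962  0.274 -0.001]
 [ 0.274 -0.962  0.002]
 [-0.    -0.002 -1.   ]]
```

Units first: shifts go in shares of 0.6 m and turns go in shares of pi rad. So 0.466 m / 0.6 = 0.7767, -0.283 m / 0.6 = -0.4717, 0.278 rad / 3.1416 = 0.0885.

```bash
echo '{"moves": [[1,0.7767,-0.4717,0,0,0,0.0885],[1,0.7767,-0.4717,0,0,0,0.0885],[1,0.7767,-0.4717,0,0,0,0.0885],[1,0.7767,-0.4717,0,0,0,0.0885],[1,0.7767,-0.4717,0,0,0,0.0885],[1,0.7767,-0.4717,0,0,0,0.0885],[1,0.7767,-0.4717,0,0,0,0.0885],[1,0.7767,-0.4717,0,0,0,0.0885],[1,0.7767,-0.4717,0,0,0,0.0885],[1,0.7767,-0.4717,0,0,0,0.0885]]}' | python3 steer.py
echo '{"moves": [[1,0.0667,0,0,0,0,0],[1,0.0667,0,0,0,0,0],[1,0.0667,0,0,0,0,0]]}' | python3 steer.py; python3 - <<'E'
from h import *
C,im=grab("wrist","w1")
E
```

```text
clock: 1.4
tool_pos: [0.5511, -0.2341, 0.238]
eef_rot: [1.0, 0.0, -0.001, 0.0]
contact_force: [-0.7, -1.2, -0.1]
opening: 1.004
finger_force: 0.0
```

View pics/w1.png

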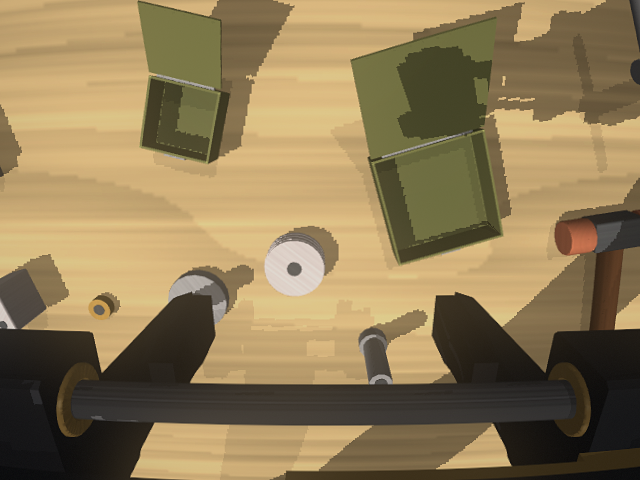

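The wrist view shows small box rim corners at about (151,76), (229,93), (210,162), (141,146) and large box rim corners at (370,159), (484,129), (502,235), (400,264). The small anvil's stem top is at (380,380) and its foot at (374,335), and a white roll sits at (295,265). I'll check the sizes.

```bash
cat >> h.py <<'E'
def quad(C,px,z):
    P=ray2plane(C,px,z); L=np.linalg.norm(np.roll(P,-1,0)-P,axis=1); c=P.mean(0)
    e=(P[1]-P[0])+(P[2]-P[3])  # edge direction
    print("centre",c.round(4),"sides",(L*1e3).round(1),"edge0 yaw",np.arctan2(e[1],e[0]).round(3))
    return c
E
python3 - <<'E'
from h import *
C=cam("wrist")
quad(C,[(151,76),(229,93),(210,162),(141,146)],.035)
quad(C,[(370,159),(484,129),(502,235),(400,264)],.035)
print(ray2plane(C,[(380,380)],.075),ray2plane(C,[(373,336)],.014))
CT=cam("top"); im=cv2.imread("pics/top0.png")
a=cv2.resize(im[170:310,180:320],None,fx=4,fy=4,interpolation=cv2.INTER_CUBIC)
b=cv2.resize(im[235:305,340:480],None,fx=4,fy=4,interpolation=cv2.INTER_CUBIC)
cv2.imwrite("pics/tc.png",np.vstack([a[:280+20],b])) 
E
```

```text
centre [ 0.6183 -0.1182  0.035 ] sides [64.9 59.  60.  58. ] edge0 yaw -1.805
centre [ 0.5513 -0.3353  0.035 ] sides [98.  96.5 95.3 99.4] edge0 yaw -1.291
[[ 0.39458917 -0.28522106  0.075     ]] [[ 0.40273121 -0.28535494  0.014     ]]
```

View pics/tc.png

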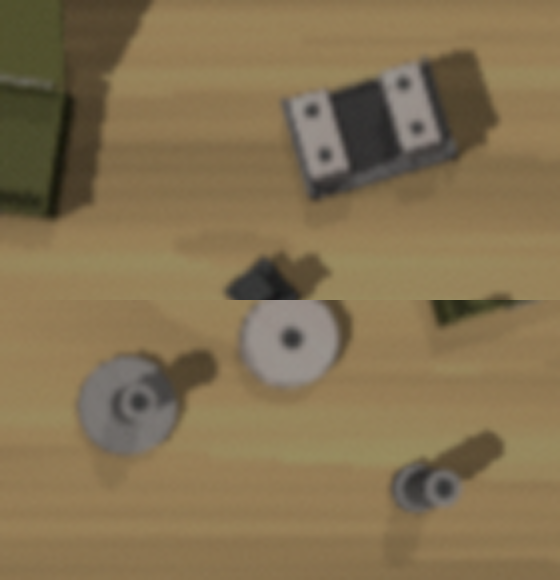

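The crop shows the stem tops at crop pixels (444,487) small and (139,402) large. The foot discs are at (417,487) and (128,405), and the rack spacer dots at (312,110), (325,155), (403,82), (417,128).

```bash
python3 - <<'E'
from h import *
C=cam("top")
f=lambda p,o:((p[0]+.5)/4-.5+o[0],(p[1]+.5)/4-.5+o[1])
b=lambda x,y:f((x,y-300),(340,235)); a=lambda x,y:f((x,y),(180,170))
print("small",ray2plane(C,[b(444,487)],.075),ray2plane(C,[b(417,487)],.014))
print("large",ray2plane(C,[b(139,402)],.075),ray2plane(C,[b(128,405)],.014))
P=ray2plane(C,[a(312,110),a(325,155),a(403,82),a(417,128)],.054); print(P.round(4),P.mean(0))
E
```

```text
small [[ 0.39194649 -0.28754025  0.075     ]] [[ 0.39193695 -0.28627855  0.014     ]]
large [[ 0.44162977 -0.10876675  0.075     ]] [[ 0.4421604  -0.10882484  0.014     ]]
[[0.592  0.1661 0.054 ]
 [0.565  0.158  0.054 ]
 [0.6089 0.1119 0.054 ]
 [0.5812 0.1034 0.054 ]] [0.58678689 0.13483277 0.054     ]
```

Both cameras agree to about 3 mm. I'll grasp the small anvil at about (0.393,-0.2865), moving sideways at height and then straight down.

Scaled: -0.158 m / 0.6 = -0.2633, 0.125 m / 0.6 = 0.2083.

```bash
echo '{"moves": [[1,-0.2633,0.0883,0,0,0,0],[1,-0.2633,0.0883,0,0,0,0],[1,-0.2633,0.0883,0,0,0,0],[1,-0.2633,0.0883,0,0,0,0],[1,-0.2633,0.0883,0.0833,0,0,0],[1,-0.2633,0.0883,0.1667,0,0,0],[1,-0.2633,0.0883,0.2083,0,0,0],[1,-0.2633,0.0883,0.2083,0,0,0]]}' | python3 steer.py; python3 - <<'E'
from h import *
print(totool([.393,-.2865,.043]))
C,im=grab("wrist","w2")
E
```

```text
clock: 2.25
tool_pos: [0.3904, -0.2864, 0.1112]
eef_rot: [1.0, -0.001, -0.003, -0.002]
contact_force: [0.2, 0.8, 0.5]
opening: 0.999
finger_force: 0.0
[0.00304866 0.00033919 0.06817285]
```

View pics/w2.png

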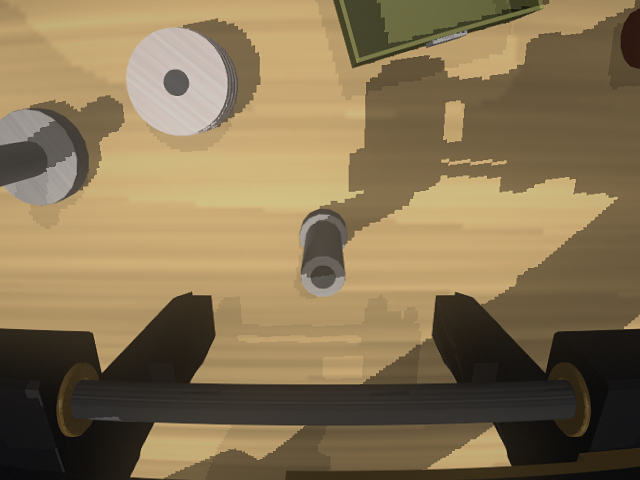

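The stem top is centred between the fingers at (323,277).

Scaled: 0.068 m / 0.6 = 0.1133, 0.06 m / 0.6 = 0.1.

```bash
python3 - <<'E'
from h import *
C=cam("wrist"); print(ray2plane(C,[(323,277)],.075),ray2plane(C,[(323,229)],.014))
E
echo '{"moves": [[1,0.005,0,0.05,0,0,0],[1,0.005,0,0.1,0,0,0],[1,0.005,0,0.1133,0,0,0],[1,0.005,0,0.1133,0,0,0]]}' | python3 steer.py
```

```text
[[ 0.39188868 -0.28654843  0.075     ]] [[ 0.3973993 -0.2863789  0.014    ]]
clock: 2.7
tool_pos: [0.3962, -0.2876, 0.0463]
eef_rot: [1.0, -0.0, -0.0, 0.0]
contact_force: [-0.3, -0.7, 0.8]
opening: 0.999
finger_force: 0.0
```

Scaled: -0.003 m / 0.6 = -0.005.

```bash
echo '{"moves": [[1,-0.005,0,0.005,0,0,0],[0.2,-0.005,0,0.005,0,0,0],[0,-0.005,0,0.005,0,0,0],[0,-0.005,0,0.005,0,0,0],[0,-0.005,0,0.005,0,0,0],[0,-0.005,0,0.005,0,0,0],[0,-0.005,0,0.005,0,0,0],[0,-0.005,0,0.005,0,0,0]]}' | python3 steer.py 30
```

```text
clock: 3.5
tool_pos: [0.3932, -0.2872, 0.0427]
eef_rot: [1.0, -0.0, -0.0, 0.0]
contact_force: [0.9, 0.6, -0.4]
opening: 0.387
finger_force: 0.0
```

Scaled: -0.14 m / 0.6 = -0.2333, -0.1 m / 0.6 = -0.1667.

```bash
echo '{"moves": [[0,0,0,0,0,0,0],[0,0,0,0,0,0,0],[0,0,0,0,0,0,0],[0,0,0,0,0,0,0]]}' | python3 steer.py 30; echo '{"moves": [[0,0,0,-0.0333,0,0,0],[0,0,0,-0.0833,0,0,0],[0,0,0,-0.1667,0,0,0],[0,0,0,-0.2333,0,0,0],[0,0,0,-0.2333,0,0,0]]}' | python3 steer.py; python3 -c "
from h import *
print(totool([.6183,-.1182,.18]))"
```

```text
clock: 3.9
tool_pos: [0.3932, -0.2871, 0.0427]
eef_rot: [1.0, -0.0, -0.0, -0.0]
contact_force: [-0.7, 0.5, -0.7]
opening: 0.24
finger_force: 29.9
clock: 4.4
tool_pos: [0.3955, -0.289, 0.187]
eef_rot: [1.0, -0.0, 0.004, 0.003]
contact_force: [0.3, -0.0, -3.4]
opening: 0.238
finger_force: 29.9
[ 0.22255528 -0.17105236  0.00785942]
```

Scaled: 0.225 m / 0.6 = 0.375, -0.169 m / 0.6 = -0.2817, 0.23 rad / 3.1416 = 0.0732.

```bash
echo '{"moves": [[0,0.375,-0.2817,0,0,0,0.0732],[0,0.375,-0.2817,0,0,0,0.0732],[0,0.375,-0.2817,0,0,0,0.0732],[0,0.375,-0.2817,0,0,0,0.0732],[0,0.375,-0.2817,0,0,0,0.0732],[0,0.375,-0.2817,0,0,0,0.0732],[0,0.375,-0.2817,0,0,0,0.0732],[0,0.375,-0.2817,0,0,0,0.0732],[0,0.375,-0.2817,0,0,0,0.0732]]}' | python3 steer.py; python3 - <<'E'
from h import *
print(totool([.6183,-.1182,.046]))
C,im=grab("wrist","w3")
E
```

```text
clock: 5.3
tool_pos: [0.6163, -0.1198, 0.1814]
eef_rot: [0.993, -0.116, -0.002, 0.001]
contact_force: [-0.7, -0.4, -2.9]
opening: 0.238
finger_force: 29.9
[ 0.00202641 -0.00228956  0.13539091]
```

View pics/w3.png

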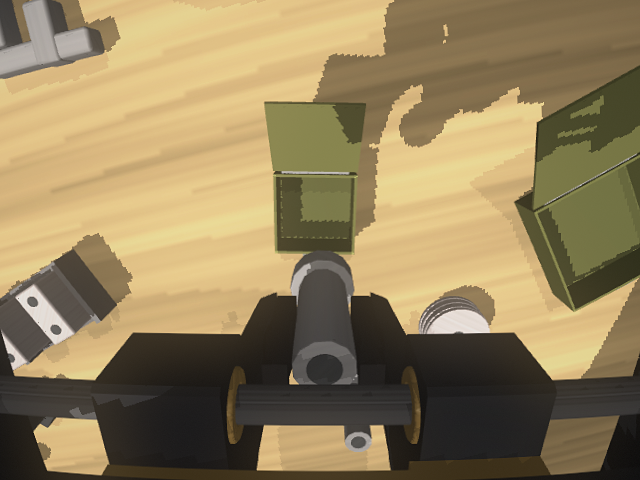

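Rim corners are now at about (274,174), (357,174), (354,252), (276,252), and the box is aligned with the tool.

```bash
python3 - <<'E'
from h import *
C=cam("wrist"); c=quad(C,[(274,174),(357,174),(354,252),(276,252)],.035); c[2]=.046; print(totool(c))
E
```

```text
centre [ 0.6202 -0.1148  0.035 ] sides [58.9 58.9 58.7 59. ] edge0 yaw -1.804
[ 0.00280321 -0.00623302  0.13579505]
```

Scaled: 0.133 m / 0.6 = 0.2217, 0.131 m / 0.6 = 0.2183.

```bash
echo '{"moves": [[0,0.0033,-0.0083,0,0,0,0],[0,0.0033,-0.0083,0.0667,0,0,0],[0,0.0033,-0.0083,0.1333,0,0,0],[0,0.0033,-0.0083,0.1833,0,0,0],[0,0.0033,-0.0083,0.2,0,0,0],[0,0.0033,-0.0083,0.2083,0,0,0],[0,0.0033,-0.0083,0.215,0,0,0],[0,0.0033,-0.0083,0.2183,0,0,0],[0,0.0033,-0.0083,0.2217,0,0,0],[0,0.0033,-0.0083,0.2217,0,0,0]]}' | python3 steer.py
```

```text
clock: 6.35
tool_pos: [0.6218, -0.1139, 0.0504]
eef_rot: [0.993, -0.115, 0.001, 0.0]
contact_force: [-0.5, -0.6, -2.7]
opening: 0.238
finger_force: 29.9
```

Scaled: 0.005 m / 0.6 = 0.0083, 0.004 m / 0.6 = 0.0067.

```bash
echo '{"moves": [[0,-0.0017,0.0033,0.0033,0,0,0],[0,-0.0017,0.0033,0.005,0,0,0],[0,-0.0017,0.0033,0.0067,0,0,0],[0,-0.0017,0.0033,0.0075,0,0,0],[0,-0.0017,0.0033,0.0083,0,0,0],[0,-0.0017,0.0033,0.0083,0,0,0]]}' | python3 steer.py
```

```text
clock: 6.95
tool_pos: [0.6202, -0.1157, 0.0456]
eef_rot: [0.993, -0.115, 0.0, 0.0]
contact_force: [-1.8, -0.6, 5.1]
opening: 0.239
finger_force: 29.9
```

The force changed sign, so it is on the floor. Releasing and rising.

Scaled: -0.16 m / 0.6 = -0.2667, -0.12 m / 0.6 = -0.2.

```bash
echo '{"moves": [[0.3,0,0,-0.0017,0,0,0],[0.5,0,0,-0.0017,0,0,0],[0.6,0,0,-0.0017,0,0,0],[0.6,0,0,-0.0017,0,0,0],[0.6,0,0,-0.0017,0,0,0],[0.6,0,0,-0.05,0,0,0],[0.6,0,0,-0.1167,0,0,0],[0.6,0,0,-0.2,0,0,0],[0.6,0,0,-0.2667,0,0,0],[0.6,0,0,-0.2667,0,0,0]]}' | python3 steer.py; python3 - <<'E'
from h import *
print(totool([.442,-.1088,.20]))
E
```

```text
clock: 7.95
tool_pos: [0.6238, -0.1165, 0.2109]
eef_rot: [0.993, -0.115, 0.006, 0.0]
contact_force: [1.3, -0.5, -0.5]
opening: 0.599
finger_force: 0.0
[-0.17886921  0.03404212  0.00869764]
```

Scaled: -0.178 m / 0.6 = -0.2967, 0.1 m / 0.6 = 0.1667.

```bash
echo '{"moves": [[0.6,-0.2967,0.055,0,0,0,0],[0.6,-0.2967,0.055,0,0,0,0],[0.6,-0.2967,0.055,0,0,0,0],[0.6,-0.2967,0.055,0,0,0,0],[0.6,-0.2967,0.055,0.0667,0,0,0],[0.6,-0.2967,0.055,0.1333,0,0,0],[0.6,-0.2967,0.055,0.1583,0,0,0],[0.6,-0.2967,0.055,0.1667,0,0,0],[0.6,-0.2967,0.055,0.1667,0,0,0]]}' | python3 steer.py; python3 - <<'E'
from h import *
print(totool([.442,-.1088,.043]))
C,im=grab("wrist","w4")
E
```

```text
clock: 8.85
tool_pos: [0.4386, -0.1071, 0.1041]
eef_rot: [0.993, -0.115, -0.001, 0.0]
contact_force: [0.1, 0.6, 0.7]
opening: 0.6
finger_force: 0.0
[0.00382492 0.00090492 0.06105074]
```

View pics/w4.png

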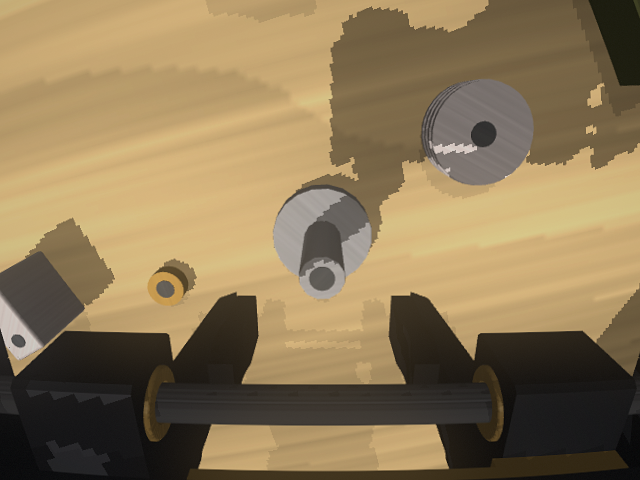

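The large anvil's stem top is centred between the fingers at (322,279), and the brass ring and white roll are clear. Descending and gripping.

Scaled: 0.061 m / 0.6 = 0.1017, 0.05 m / 0.6 = 0.0833.

```bash
python3 -c "
from h import *
p=ray2plane(cam('wrist'),[(322,279)],.075)[0]; print(p); p[2]=.043; print(totool(p))"
echo '{"moves": [[0.6,0.0033,0,0.05,0,0,0],[0.6,0.0033,0,0.0833,0,0,0],[0.6,0.0033,0,0.1017,0,0,0],[0.5,0.0033,0,0.1017,0,0,0],[0,0.0033,0,0.1017,0,0,0],[0,0.0033,0,0.1017,0,0,0],[0,0.0033,0,0.1017,0,0,0],[0,0.0033,0,0.1017,0,0,0],[0,0.0033,0,0.1017,0,0,0],[0,0.0033,0,0.1017,0,0,0]]}' | python3 steer.py 35
```

```text
[ 0.44204884 -0.10697808  0.075     ]
[ 0.00282286 -0.00084771  0.06177212]
clock: 9.9
tool_pos: [0.4416, -0.1072, 0.0443]
eef_rot: [0.993, -0.115, 0.001, -0.0]
contact_force: [0.9, 1.3, 6.9]
opening: 0.239
finger_force: 35.0
```

Scaled: -0.14 m / 0.6 = -0.2333, -0.1 m / 0.6 = -0.1667.

```bash
echo '{"moves": [[0,0,0,-0.0333,0,0,0],[0,0,0,-0.0833,0,0,0],[0,0,0,-0.1667,0,0,0],[0,0,0,-0.2333,0,0,0],[0,0,0,-0.2333,0,0,0],[0,0,0,-0.2333,0,0,0]]}' | python3 steer.py; python3 -c "
from h import *
print(totool([.5513,-.3353,.18]))"
```

```text
clock: 10.5
tool_pos: [0.4409, -0.1076, 0.184]
eef_rot: [0.993, -0.115, 0.0, 0.0]
contact_force: [-1.1, -0.8, -3.3]
opening: 0.236
finger_force: 35.0
[0.15947099 0.19650794 0.00412616]
```

Scaled: 0.196 m / 0.6 = 0.3267, 0.159 m / 0.6 = 0.265, -0.51 rad / 3.1416 = -0.1623.

```bash
echo '{"moves": [[0,0.265,0.3267,0,0,0,-0.1623],[0,0.265,0.3267,0,0,0,-0.1623],[0,0.265,0.3267,0,0,0,-0.1623],[0,0.265,0.3267,0,0,0,-0.1623],[0,0.265,0.3267,0,0,0,-0.1623],[0,0.265,0.3267,0,0,0,-0.1623],[0,0.265,0.3267,0,0,0,-0.1623],[0,0.265,0.3267,0,0,0,-0.1623]]}' | python3 steer.py; python3 - <<'E'
from h import *
print(totool([.5513,-.3353,.0475]))
C,im=grab("wrist","w5")
E
```

```text
clock: 11.3
tool_pos: [0.5497, -0.3324, 0.1813]
eef_rot: [0.99, 0.14, -0.002, -0.002]
contact_force: [-0.1, 0.1, -3.7]
opening: 0.239
finger_force: 35.0
[0.00116229 0.00389345 0.13373912]
```

View pics/w5.png

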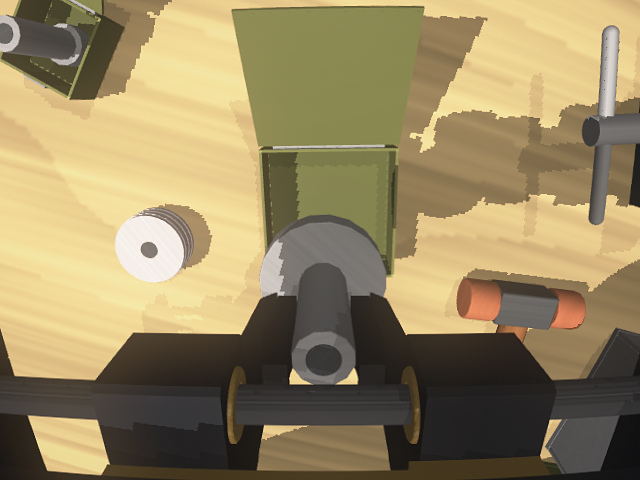

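Large box rim corners are at (259,148), (398,147) and the visible near right (393,274), with the near left hidden at about (266,274) by symmetry. The small anvil stands upright in its box at top left.

```bash
python3 - <<'E'
from h import *
C=cam("wrist"); c=quad(C,[(259,148),(398,147),(393,274),(266,274)],.035); c[2]=.0475; print(totool(c))
E
```

```text
centre [ 0.5539 -0.3343  0.035 ] sides [97.1 96.  97.5 95.4] edge0 yaw -1.284
[0.00341673 0.00361004 0.13443804]
```

Scaled: 0.131 m / 0.6 = 0.2183, 0.129 m / 0.6 = 0.215.

```bash
echo '{"moves": [[0,0.0033,0.0067,0,0,0,0],[0,0.0033,0.0067,0.0667,0,0,0],[0,0.0033,0.0067,0.1333,0,0,0],[0,0.0033,0.0067,0.1833,0,0,0],[0,0.0033,0.0067,0.2,0,0,0],[0,0.0033,0.0067,0.21,0,0,0],[0,0.0033,0.0067,0.215,0,0,0],[0,0.0033,0.0067,0.2183,0,0,0],[0,0.0033,0.0067,0.2183,0,0,0]]}' | python3 steer.py
```

```text
clock: 12.25
tool_pos: [0.5549, -0.3384, 0.0539]
eef_rot: [0.99, 0.139, 0.001, 0.001]
contact_force: [0.3, -0.5, -3.7]
opening: 0.238
finger_force: 35.0
```

Scaled: 0.007 m / 0.6 = 0.0117, -0.003 m / 0.6 = -0.005.

```bash
echo '{"moves": [[0,-0.0017,-0.005,0.0033,0,0,0],[0,-0.0017,-0.005,0.0067,0,0,0],[0,-0.0017,-0.005,0.0083,0,0,0],[0,-0.0017,-0.005,0.01,0,0,0],[0,-0.0017,-0.005,0.0108,0,0,0],[0,-0.0017,-0.005,0.0117,0,0,0],[0,-0.0017,-0.005,0.0117,0,0,0]]}' | python3 steer.py
```

```text
clock: 12.95
tool_pos: [0.5523, -0.3351, 0.0475]
eef_rot: [0.99, 0.139, -0.0, -0.0]
contact_force: [-3.7, 1.9, 9.7]
opening: 0.237
finger_force: 35.0
```

Contact made. Releasing, rising and heading to the left side.

Scaled: -0.19 m / 0.6 = -0.3167, -0.17 m / 0.6 = -0.2833.

```bash
echo '{"moves": [[0.3,0,0,-0.0017,0,0,0],[0.5,0,0,-0.0017,0,0,0],[0.6,0,0,-0.0017,0,0,0],[0.6,0,0,-0.0017,0,0,0],[0.6,0,0,-0.0017,0,0,0],[0.6,0,0,-0.05,0,0,0],[0.6,0,0,-0.1167,0,0,0],[0.6,0,0,-0.2,0,0,0],[0.6,0,0,-0.2833,0,0,0],[0.6,0,0,-0.3167,0,0,0]]}' | python3 steer.py; python3 -c "
from h import *
print(totool([.54,.2,.24]))"
```

```text
clock: 13.95
tool_pos: [0.5546, -0.3365, 0.2411]
eef_rot: [0.99, 0.139, 0.003, 0.002]
contact_force: [0.4, -0.8, 0.4]
opening: 0.599
finger_force: 0.0
[ 0.13398009 -0.51969998 -0.00107101]
```

Scaled: -0.52 m / 0.6 = -0.8667, 0.134 m / 0.6 = 0.2233, 0.28 rad / 3.1416 = 0.0891.

```bash
echo '{"moves": [[0.6,0.2233,-0.8667,0,0,0,0.0891],[0.6,0.2233,-0.8667,0,0,0,0.0891],[0.6,0.2233,-0.8667,0,0,0,0.0891],[0.6,0.2233,-0.8667,0,0,0,0.0891],[0.6,0.2233,-0.8667,0,0,0,0.0891],[0.6,0.2233,-0.8667,0,0,0,0.0891],[0.6,0.2233,-0.8667,0,0,0,0.0891],[0.6,0.2233,-0.8667,0,0,0,0.0891],[0.6,0.2233,-0.8667,0,0,0,0.0891],[0.6,0.2233,-0.8667,0,0,0,0.0891]]}' | python3 steer.py; echo '{"moves": [[0.6,0,-0.0583,0,0,0,0],[0.6,0,-0.0583,0,0,0,0],[0.6,0,-0.0583,0,0,0,0]]}' | python3 steer.py; python3 - <<'E'
from h import *
C,im=grab("wrist","w6")
E
```

```text
clock: 14.95
tool_pos: [0.5382, 0.1665, 0.2357]
eef_rot: [1.0, -0.0, 0.0, 0.0]
contact_force: [1.2, -0.0, 0.7]
opening: 0.6
finger_force: 0.0
clock: 15.25
tool_pos: [0.5382, 0.1999, 0.2355]
eef_rot: [1.0, 0.001, -0.0, 0.0]
contact_force: [-0.2, -0.9, 0.7]
opening: 0.598
finger_force: 0.0
```

View pics/w6.png

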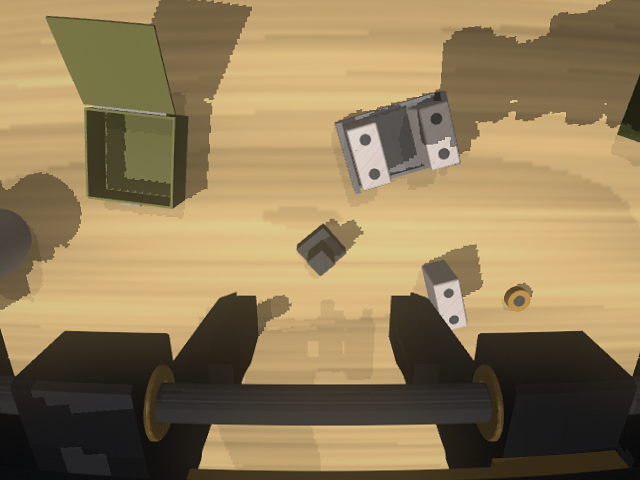

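Dots on the loose spacer are at (449,293) and (454,320), and on the rack spacers at (365,139), (375,174), (437,119), (444,153). Medium box rim corners are at (86,108), (175,114), (172,208), (88,196). The medium anvil is behind the left finger.

```bash
python3 - <<'E'
from h import *
C=cam("wrist"); quad(C,[(86,108),(175,114),(172,208),(88,196)],.035)
P=ray2plane(C,[(449,293),(454,320)],.05); d=P[0]-P[1]; print("spacer",P.mean(0),np.linalg.norm(d),np.arctan2(d[1],d[0]))
P=ray2plane(C,[(365,139),(375,174),(437,119),(444,153)],.054); print("rack",P.mean(0)); 
for d in (P[0]-P[1],P[2]-P[3],P[2]-P[0]): print(np.linalg.norm(d),np.arctan2(d[1],d[0]))
CT=cam("top"); im=cv2.imread("pics/top0.png")
a=cv2.resize(im[235:295,180:320],None,fx=4,fy=4,interpolation=cv2.INTER_CUBIC); cv2.imwrite("pics/tc2.png",a)
E
```

```text
centre [0.5773 0.3625 0.035 ] sides [76.  79.8 75.9 75.3] edge0 yaw -1.692
spacer [0.44520632 0.0828454  0.05      ] 0.028278534124495585 0.26661688710689113
rack [0.58704644 0.13423685 0.054     ]
0.02869344620132089 0.30806777741767266
0.027083612042697262 0.27987362336020527
0.05748184068486694 -1.2955610043323684
```

View pics/tc2.png

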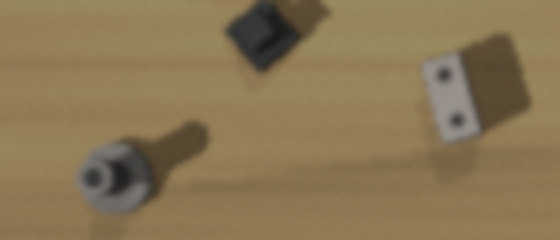

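The medium anvil's stem top is at crop (95,178) and its foot at (118,178). The spacer dots are at (444,75) and (457,120).

```bash
python3 - <<'E'
from h import *
C=cam("top"); f=lambda x,y:((x+.5)/4-.5+180,(y+.5)/4-.5+235)
p=ray2plane(C,[f(95,178)],.075)[0]; print("med",p,ray2plane(C,[f(118,178)],.014))
P=ray2plane(C,[f(444,75),f(457,120)],.05); d=P[0]-P[1]; print("spacer",P.mean(0),np.arctan2(d[1],d[0]))
p[2]=.12; print(totool(p))
E
```

```text
med [0.39654137 0.28848581 0.075     ] [[0.39677475 0.28700601 0.014     ]]
spacer [0.44500247 0.08287886 0.05      ] 0.28566896468316727
[-0.14204726 -0.09030855  0.11542308]
```

Scaled: -0.142 m / 0.6 = -0.2367, 0.12 m / 0.6 = 0.2.

```bash
echo '{"moves": [[0.6,-0.2367,-0.1492,0,0,0,0],[0.6,-0.2367,-0.1492,0,0,0,0],[0.6,-0.2367,-0.1492,0,0,0,0],[0.6,-0.2367,-0.1492,0,0,0,0],[0.6,-0.2367,-0.1492,0.0667,0,0,0],[0.6,-0.2367,-0.1492,0.1333,0,0,0],[0.6,-0.2367,-0.1492,0.1833,0,0,0],[0.6,-0.2367,-0.1492,0.2,0,0,0],[0.6,-0.2367,-0.1492,0.2,0,0,0]]}' | python3 steer.py; python3 - <<'E'
from h import *
print(totool([.3966,.288,.043]))
C,im=grab("wrist","w7")
E
```

```text
clock: 16.2
tool_pos: [0.3968, 0.2871, 0.115]
eef_rot: [1.0, -0.001, -0.001, 0.001]
contact_force: [0.3, -0.9, 0.3]
opening: 0.6
finger_force: 0.0
[-8.16505872e-05 -1.07050151e-03  7.19555856e-02]
```

View pics/w7.png

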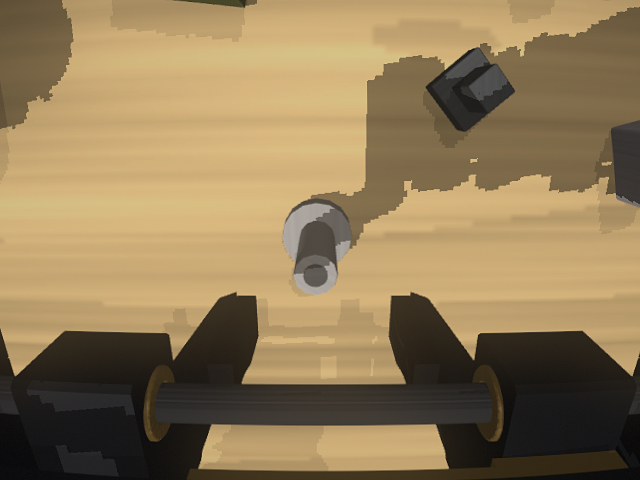

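The stem top is at (316,275), about 2–3 mm left of the finger centre, so I'll shift slightly and grip.

Scaled: 0.071 m / 0.6 = 0.1183, -0.002 m / 0.6 = -0.0033.

```bash
python3 -c "
from h import *
p=ray2plane(cam('wrist'),[(316,275)],.075)[0]; print(p)"
echo '{"moves": [[0.6,0,-0.0033,0.05,0,0,0],[0.6,0,-0.0033,0.1,0,0,0],[0.6,0,-0.0033,0.1183,0,0,0],[0.5,0,-0.0033,0.1183,0,0,0],[0,0,-0.0033,0.1183,0,0,0],[0,0,-0.0033,0.1183,0,0,0],[0,0,-0.0033,0.1183,0,0,0],[0,0,-0.0033,0.1183,0,0,0],[0,0,-0.0033,0.1183,0,0,0],[0,0,-0.0033,0.1183,0,0,0]]}' | python3 steer.py 30
```

```text
[0.39744507 0.29184144 0.075     ]
clock: 17.25
tool_pos: [0.3972, 0.2911, 0.0457]
eef_rot: [1.0, -0.0, 0.001, -0.0]
contact_force: [0.3, -0.6, 7.6]
opening: 0.244
finger_force: 30.0
```

Scaled: -0.14 m / 0.6 = -0.2333, -0.1 m / 0.6 = -0.1667.

```bash
echo '{"moves": [[0,0,0,-0.0333,0,0,0],[0,0,0,-0.0833,0,0,0],[0,0,0,-0.1667,0,0,0],[0,0,0,-0.2333,0,0,0],[0,0,0,-0.2333,0,0,0],[0,0,0,-0.2333,0,0,0]]}' | python3 steer.py; python3 -c "
from h import *
print(totool([.5773,.3625,.18]))"
```

```text
clock: 17.85
tool_pos: [0.3964, 0.2909, 0.1851]
eef_rot: [1.0, -0.0, 0.0, -0.0]
contact_force: [-1.2, 0.5, -2.9]
opening: 0.239
finger_force: 30.0
[ 0.18085185 -0.07158537  0.0052284 ]
```

Scaled: 0.18 m / 0.6 = 0.3, -0.0715 m / 0.6 = -0.1192, 0.12 rad / 3.1416 = 0.0382.

```bash
echo '{"moves": [[0,0.3,-0.1192,0,0,0,0.0382],[0,0.3,-0.1192,0,0,0,0.0382],[0,0.3,-0.1192,0,0,0,0.0382],[0,0.3,-0.1192,0,0,0,0.0382],[0,0.3,-0.1192,0,0,0,0.0382],[0,0.3,-0.1192,0,0,0,0.0382]]}' | python3 steer.py; python3 - <<'E'
from h import *
print(totool([.5773,.3625,.0487]))
C,im=grab("wrist","w8")
E
```

```text
clock: 18.45
tool_pos: [0.5754, 0.3613, 0.1809]
eef_rot: [0.998, -0.06, -0.002, 0.002]
contact_force: [-0.8, -0.6, -3.4]
opening: 0.237
finger_force: 30.0
[ 0.00238214 -0.00192837  0.13217113]
```

View pics/w8.png

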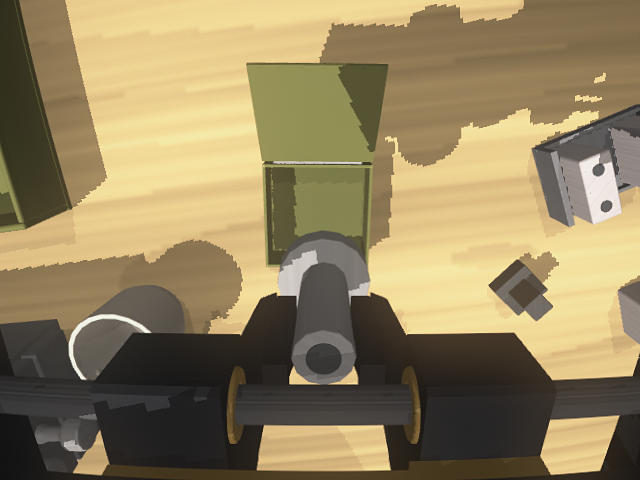

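Rim corners are at (262,163), (372,164), (369,266), (267,266). A cup sits at the left with its rim at about (112,350), so I'll check its height and distance from the gripper body.

```bash
python3 - <<'E'
from h import *
C=cam("wrist"); c=quad(C,[(262,163),(372,164),(369,266),(267,266)],.035); c[2]=.0487; print(totool(c))
s=r.get_state(); Rt=R.from_quat(s['eef_rot']); T=cam("top")
for z in(.07,.09,.11):
    a=ray2plane(T,[(108,236)],z)[0]; b=ray2plane(C,[(112,355)],z)[0]; print(z,a.round(3),b.round(3),"top est in tool",Rt.inv().apply(a-s['tool_pos']).round(3))
E
```

```text
centre [0.5751 0.3652 0.035 ] sides [77.5 77.4 77.7 78.1] edge0 yaw -1.696
[ 0.00093727 -0.00457887  0.13271443]
0.07 [0.497 0.522 0.07 ] [0.497 0.529 0.07 ] top est in tool [-0.095 -0.151  0.111]
0.09 [0.496 0.514 0.09 ] [0.51  0.516 0.09 ] top est in tool [-0.096 -0.143  0.091]
0.11 [0.494 0.506 0.11 ] [0.522 0.502 0.11 ] top est in tool [-0.097 -0.135  0.071]
```

The cup is about 75 mm tall and well clear of the gripper. Lowering.

Scaled: 0.129 m / 0.6 = 0.215, 0.126 m / 0.6 = 0.21.

```bash
echo '{"moves": [[0,0,-0.005,0,0,0,0],[0,0,-0.005,0.0667,0,0,0],[0,0,-0.005,0.1333,0,0,0],[0,0,-0.005,0.1833,0,0,0],[0,0,-0.005,0.2,0,0,0],[0,0,-0.005,0.21,0,0,0],[0,0,-0.005,0.215,0,0,0],[0,0,-0.005,0.215,0,0,0],[0,0,-0.005,0.215,0,0,0]]}' | python3 steer.py
```

```text
clock: 19.4
tool_pos: [0.5778, 0.366, 0.0572]
eef_rot: [0.998, -0.06, 0.001, -0.001]
contact_force: [0.2, 1.0, -3.2]
opening: 0.238
finger_force: 30.0
```

Scaled: 0.0085 m / 0.6 = 0.0142, 0.008 m / 0.6 = 0.0133.

```bash
echo '{"moves": [[0,-0.0017,0.0017,0.005,0,0,0],[0,-0.0017,0.0017,0.0083,0,0,0],[0,-0.0017,0.0017,0.01,0,0,0],[0,-0.0017,0.0017,0.0117,0,0,0],[0,-0.0017,0.0017,0.0133,0,0,0],[0,-0.0017,0.0017,0.0142,0,0,0],[0,-0.0017,0.0017,0.0142,0,0,0]]}' | python3 steer.py
```

```text
clock: 20.1
tool_pos: [0.576, 0.3645, 0.0488]
eef_rot: [0.998, -0.06, 0.0, -0.0]
contact_force: [-2.7, -1.9, 8.1]
opening: 0.238
finger_force: 30.0
```

Contact. Releasing and rising.

Scaled: -0.15 m / 0.6 = -0.25, -0.12 m / 0.6 = -0.2.

```bash
echo '{"moves": [[0.3,0,0,-0.0017,0,0,0],[0.5,0,0,-0.0017,0,0,0],[0.6,0,0,-0.0017,0,0,0],[0.6,0,0,-0.0017,0,0,0],[0.6,0,0,-0.0017,0,0,0],[0.6,0,0,-0.05,0,0,0],[0.6,0,0,-0.1167,0,0,0],[0.6,0,0,-0.2,0,0,0],[0.6,0,0,-0.25,0,0,0],[0.6,0,0,-0.25,0,0,0]]}' | python3 steer.py; python3 -c "
from h import *
print(totool([.445,.0828,.2]), r.get_state()['q'].round(2))"
```

```text
clock: 21.1
tool_pos: [0.5789, 0.3663, 0.2028]
eef_rot: [0.998, -0.06, 0.004, -0.003]
contact_force: [0.7, -0.3, 0.9]
opening: 0.607
finger_force: 0.0
[-9.88015460e-02  2.97530719e-01 -4.07416660e-05] [-0.65  0.8   0.03  1.42 -0.03  0.91 -2.3 ]
```

Joint 7 only allows the yaw of +1.855, so I'll turn by -1.97.

Scaled: 0.297 m / 0.6 = 0.495, -0.099 m / 0.6 = -0.165, -1.97 rad / 3.1416 = -0.6271.

```bash
echo '{"moves": [[0.8,-0.165,0.495,0,0,0,-0.6271],[0.8,-0.165,0.495,0,0,0,-0.6271],[0.8,-0.165,0.495,0,0,0,-0.6271],[0.8,-0.165,0.495,0,0,0,-0.6271],[0.8,-0.165,0.495,0,0,0,-0.6271],[0.8,-0.165,0.495,0,0,0,-0.6271],[0.8,-0.165,0.495,0,0,0,-0.6271],[0.8,-0.165,0.495,0,0,0,-0.6271],[0.8,-0.165,0.495,0,0,0,-0.6271],[0.8,-0.165,0.495,0,0,0,-0.6271]]}' | python3 steer.py; python3 -c "
from h import *
print(totool([.445,.0828,.2]), r.get_state()['q'].round(2),R.from_quat(r.get_state()['eef_rot']).as_matrix()[:,0])"
```

```text
clock: 22.1
tool_pos: [0.4414, 0.0812, 0.1966]
eef_rot: [0.769, 0.639, -0.001, -0.0]
contact_force: [0.2, 0.2, -0.2]
opening: 0.802
finger_force: 0.0
[ 0.00224702  0.00324051 -0.00337377] [ 0.    0.57 -0.44  2.11  0.45  0.55 -0.95] [ 1.84236298e-01  9.82881939e-01 -2.82462048e-04]
```

Scaled: 0.08 m / 0.6 = 0.1333, 0.02 m / 0.6 = 0.0333, -0.47 rad / 3.1416 = -0.1496.

```bash
echo '{"moves": [[0.8,0.0033,0.005,0,0,0,-0.1496],[0.8,0.0033,0.005,0.0333,0,0,-0.1496],[0.8,0.0033,0.005,0.0833,0,0,-0.1496],[0.8,0.0033,0.005,0.1333,0,0,-0.1496],[0.8,0.0033,0.005,0.1333,0,0,-0.1496],[0.8,0.0033,0.005,0.1333,0,0,-0.1496]]}' | python3 steer.py; python3 - <<'E'
from h import *
print(totool([.445,.0828,.016]))
C,im=grab("wrist","w9")
E
```

```text
clock: 22.7
tool_pos: [0.4447, 0.083, 0.117]
eef_rot: [0.602, 0.799, -0.001, -0.001]
contact_force: [-0.4, 0.3, -0.2]
opening: 0.799
finger_force: 0.0
[-0.00029567  0.00045043  0.10098141]
```

View pics/w9.png

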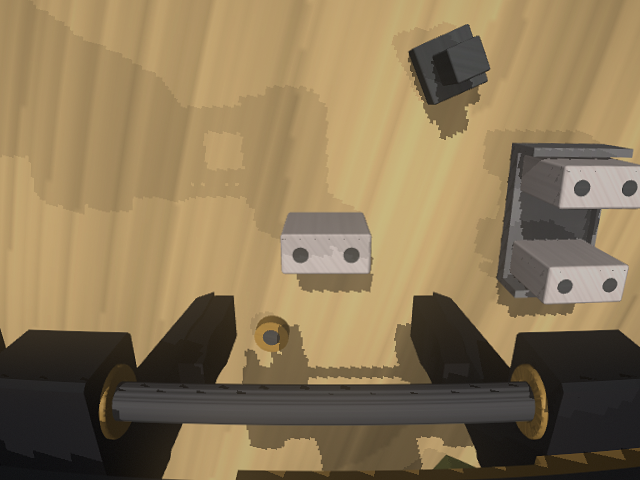

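The loose spacer's dots at (300,255) and (351,255) are square to the tool. The rack dots at (582,187), (629,187), (565,286), (610,285) are also square. The brass ring is at (271,333), so I'll check it against the left finger's footprint.

```bash
python3 - <<'E'
from h import *
C=cam("wrist"); s=r.get_state(); Rt=R.from_quat(s['eef_rot'])
t=lambda p:(Rt.inv().apply(p-s['tool_pos'])*1e3).round(1)
for n,px,z in [("spacer",[(300,255),(351,255)],.05),("rack",[(582,187),(629,187),(565,286),(610,285)],.054),("ring",[(271,333)],.008)]:
    P=ray2plane(C,px,z); print(n,P.mean(0).round(4),t(P.mean(0)),t(P).tolist())
E
```

```text
spacer [0.4461 0.0849 0.05  ] [ 1.4  1.2 67.7] [[1.4, -12.8, 67.7], [1.4, 15.2, 67.7]]
rack [0.5883 0.137  0.054 ] [ 12.5 152.2  63.7] [[41.1, 137.7, 63.7], [41.6, 165.5, 63.7], [-16.5, 138.7, 63.7], [-16.3, 167.1, 63.7]]
ring [0.43   0.0028 0.008 ] [-73.  -36.9 109.7] [[-73.0, -36.9, 109.7]]
```

The ring is clear. Going from the spacer to the rack gap is (+11.1, +151.0) mm in tool axes. Descending and gripping.

Units first: shifts go in shares of 0.6 m and turns go in shares of pi rad. So 0.1 m / 0.6 = 0.1667, 0.001 m / 0.6 = 0.0017.

```bash
echo '{"moves": [[0.8,0.0017,0.0017,0.0667,0,0,0],[0.8,0.0017,0.0017,0.1167,0,0,0],[0.8,0.0017,0.0017,0.15,0,0,0],[0.8,0.0017,0.0017,0.1633,0,0,0],[0.6,0.0017,0.0017,0.1667,0,0,0],[0.5,0.0017,0.0017,0.1667,0,0,0],[0.4,0.0017,0.0017,0.1667,0,0,0],[0.4,0.0017,0.0017,0.1667,0,0,0],[0.4,0.0017,0.0017,0.1667,0,0,0],[0.4,0.0017,0.0017,0.1667,0,0,0]]}' | python3 steer.py 25
```

```text
clock: 23.75
tool_pos: [0.4468, 0.0845, 0.0181]
eef_rot: [0.602, 0.798, 0.001, 0.001]
contact_force: [0.5, -0.3, 6.1]
opening: 0.566
finger_force: 25.0
```

Scaled: 0.151 m / 0.6 = 0.2517, -0.12 m / 0.6 = -0.2.

```bash
echo '{"moves": [[0.4,0,0,-0.0333,0,0,0],[0.4,0,0,-0.0833,0,0,0],[0.4,0,0,-0.15,0,0,0],[0.4,0,0,-0.2,0,0,0],[0.4,0,0,-0.2,0,0,0],[0.4,0.0183,0.2517,-0.2,0,0,0],[0.4,0.0183,0.2517,-0.2,0,0,0],[0.4,0.0183,0.2517,-0.2,0,0,0],[0.4,0.0183,0.2517,-0.2,0,0,0],[0.4,0.0183,0.2517,-0.2,0,0,0]]}' | python3 steer.py; echo '{"moves": [[0.4,0,0,0,0,0,0],[0.4,0,0,0,0,0,0]]}' | python3 steer.py; python3 - <<'E'
from h import *
print(totool([.5875,.1355,.0221]))
C,im=grab("wrist","w10")
E
```

```text
clock: 24.75
tool_pos: [0.5876, 0.1363, 0.1353]
eef_rot: [0.602, 0.798, -0.001, -0.001]
contact_force: [-2.0, 0.1, -2.9]
opening: 0.566
finger_force: 25.0
clock: 24.95
tool_pos: [0.5863, 0.1355, 0.1365]
eef_rot: [0.602, 0.799, -0.001, -0.0]
contact_force: [-0.6, 0.7, -2.0]
opening: 0.566
finger_force: 25.0
[-0.00017325  0.00151296  0.11439821]
```

View pics/w10.png

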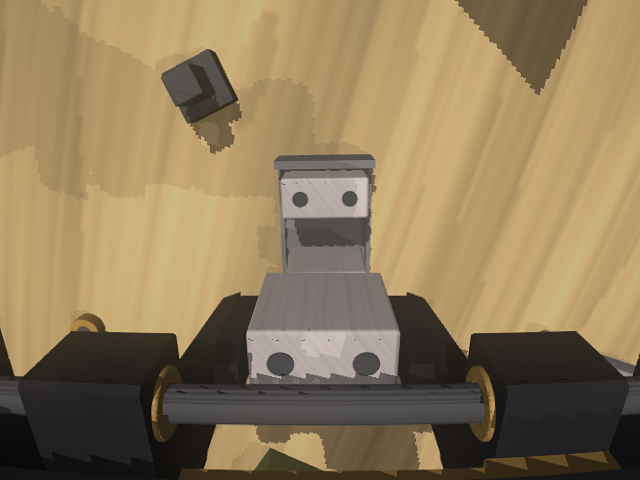

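The far rack spacer's dots are at (300,199) and (350,198), and the held spacer's dots are at (281,364) and (367,364). I'll compute the residual offset.

```bash
python3 - <<'E'
from h import *
C=cam("wrist"); s=r.get_state(); Rt=R.from_quat(s['eef_rot'])
t=lambda p:(Rt.inv().apply(p-s['tool_pos'])*1e3).round(1)
a=ray2plane(C,[(300,199),(350,198)],.054); print(t(a),"-> rack centre", t(a.mean(0))-[28.5,0,0])
z=s['tool_pos'][2]+.0319
b=ray2plane(C,[(281,364),(367,364)],z); print("held",t(b),t(b.mean(0)))
E
```

```text
[[ 29.5 -13.2  82.8]
 [ 30.1  15.   82.7]] -> rack centre [ 1.3  0.9 82.8]
held [[  0.9 -13.9 -31.9]
 [  0.9  13.9 -31.9]] [  0.9   0.  -31.9]
```

```bash
echo '{"moves": [[0.4,0,0.0017,0.0333,0,0,0],[0.4,0,0.0017,0.0667,0,0,0],[0.4,0,0.0017,0.0833,0,0,0],[0.4,0,0.0017,0.0833,0,0,0],[0.4,0,0.0017,0.0833,0,0,0],[0.4,0,0.0017,0.0833,0,0,0]]}' | python3 steer.py; python3 - <<'E'
from h import *
s=r.get_state(); Rt=R.from_quat(s['eef_rot']); print(s['tool_pos'],Rt.as_matrix()[:,2].round(4))
p=np.array([.5863,.1355,.1365])+R.from_quat([0.602,0.799,-0.001,0]).apply([.0004,.0009,.1144]); print(totool(p))
E
```

```text
clock: 25.6
tool_pos: [0.5896, 0.137, 0.0882]
eef_rot: [0.602, 0.799, 0.001, 0.0]
contact_force: [-0.5, 0.7, -2.4]
opening: 0.562
finger_force: 25.0
[0.58956617 0.13700607 0.08822015] [ 1.6e-03  7.0e-04 -1.0e+00]
[-0.00030205 -0.00295106  0.06611679]
```

The side walls leave only ±3 mm, so I'll re-measure the dots numerically at this height.

```bash
cat > dots.py <<'E'
from h import *
def dots(name,P):
    """centroids of dark dots near the projections of P, checked against P"""
    C=cam(name); g=cv2.cvtColor(snapshot(name),cv2.COLOR_RGB2GRAY); out=[]
    for u,v in proj(C,P):
        x0,y0=int(u)-14,int(v)-14; w=g[y0:y0+29,x0:x0+29]
        _,m=cv2.threshold(w,0,255,cv2.THRESH_BINARY_INV+cv2.THRESH_OTSU)
        n,l,st,ce=cv2.connectedComponentsWithStats(m)
        ok=[i for i in range(1,n) if st[i,0]>0 and st[i,1]>0 and st[i,0]+st[i,2]<29 and st[i,1]+st[i,3]<29 and st[i,4]>40]
        i=max(ok,key=lambda i:st[i,4],default=None)
        out.append((np.nan,np.nan) if i is None else (ce[i][0]+x0,ce[i][1]+y0)); print((round(u),round(v)),np.round(out[-1],1),None if i is None else st[i,2:])
    return C,np.array(out)
if __name__=="__main__":
    s=r.get_state(); Rt=R.from_quat(s['eef_rot']); z=s['tool_pos'][2]
    yw=.285; e=np.array([np.cos(yw),np.sin(yw),0]); n=np.array([-e[1],e[0],0]); rc=np.array([.5875,.136,.054])
    H=[s['tool_pos']+Rt.apply([.001,y,-.0319]) for y in(-.014,.014)]
    C,p=dots("wrist",[rc+28.5e-3*n-e*.014,rc+28.5e-3*n+e*.014]+H)
    t=lambda q:(Rt.inv().apply(q-s['tool_pos'])*1e3).round(1)
    a=ray2plane(C,p[:2],.054); b=ray2plane(C,p[2:],z+.0319)
    print("rack",t(a).tolist(),"held",t(b).tolist()); print("to go",t(a.mean(0))-[28.5,0,0]-t(b.mean(0)))
E
python3 dots.py; python3 -c "
from h import *
print(r.get_state()['tool_pos'])"
```

```text
(287, 226) [285.4 224.2] [ 20  19 299]
(349, 225) [347.1 223.2] [ 19  19 297]
(281, 364) [nan nan] None
(367, 364) [nan nan] None
rack [[28.8, -17.3, 34.2], [29.2, 10.6, 34.2]] held [[nan, nan, nan], [nan, nan, nan]]
to go [nan nan nan]
[0.58958218 0.13696127 0.088194  ]
```

The camera confirms 3.3 mm off in tool y, so I'll correct before entering the gap.

Scaled: 0.02 m / 0.6 = 0.0333, -0.003 m / 0.6 = -0.005.

```bash
echo '{"moves": [[0.4,0,-0.005,0,0,0,0],[0.4,0,-0.005,0.0167,0,0,0],[0.4,0,-0.005,0.0333,0,0,0],[0.4,0,-0.005,0.0333,0,0,0],[0.4,0,-0.005,0.0333,0,0,0]]}' | python3 steer.py; python3 -c "
from h import *
print(r.get_state()['tool_pos'])"; python3 dots.py
```

```text
clock: 26.15
tool_pos: [0.5858, 0.1357, 0.0665]
eef_rot: [0.602, 0.799, -0.001, -0.0]
contact_force: [-0.5, 0.7, -2.4]
opening: 0.566
finger_force: 25.0
[0.58575336 0.13572308 0.06652052]
(293, 241) [290.9 238.7] [ 23  21 369]
(362, 240) [360.1 237.8] [ 22  21 373]
(281, 364) [nan nan] None
(367, 364) [nan nan] None
rack [[29.0, -13.2, 12.5], [29.4, 14.7, 12.5]] held [[nan, nan, nan], [nan, nan, nan]]
to go [nan nan nan]
```

Scaled: 0.028 m / 0.6 = 0.0467, 0.01 m / 0.6 = 0.0167.

```bash
echo '{"moves": [[0.4,0,0.0017,0.0167,0,0,0],[0.4,0,0.0017,0.0333,0,0,0],[0.4,0,0.0017,0.0467,0,0,0],[0.4,0,0.0017,0.0467,0,0,0],[0.4,0,0.0017,0.0467,0,0,0]]}' | python3 steer.py; python3 dots.py
```

```text
clock: 26.7
tool_pos: [0.5869, 0.1361, 0.0388]
eef_rot: [0.602, 0.799, -0.0, -0.0]
contact_force: [0.5, -0.5, -2.1]
opening: 0.566
finger_force: 25.0
(284, 267) [nan nan] None
(366, 266) [nan nan] None
(281, 364) [nan nan] None
(367, 364) [nan nan] None
rack [[nan, nan, nan], [nan, nan, nan]] held [[nan, nan, nan], [nan, nan, nan]]
to go [nan nan nan]
```

Scaled: 0.014 m / 0.6 = 0.0233, 0.012 m / 0.6 = 0.02.

```bash
echo '{"moves": [[0.4,0,0,0.0083,0,0,0],[0.4,0,0,0.015,0,0,0],[0.4,0,0,0.02,0,0,0],[0.4,0,0,0.0233,0,0,0],[0.4,0,0,0.0233,0,0,0],[0.4,0,0,0.0233,0,0,0]]}' | python3 steer.py
```

```text
clock: 27.35
tool_pos: [0.5871, 0.1361, 0.0252]
eef_rot: [0.602, 0.799, 0.0, 0.0]
contact_force: [-0.2, -0.3, -1.9]
opening: 0.563
finger_force: 25.0
```

Bottom is at about 7 mm, below the wall tops with no contact. Lowering the last 3 mm.

Scaled: 0.0035 m / 0.6 = 0.0058, 0.003 m / 0.6 = 0.005.

```bash
echo '{"moves": [[0.4,0,0,0.0017,0,0,0],[0.4,0,0,0.0033,0,0,0],[0.4,0,0,0.005,0,0,0],[0.4,0,0,0.0058,0,0,0],[0.4,0,0,0.0058,0,0,0]]}' | python3 steer.py
```

```text
clock: 27.85
tool_pos: [0.5872, 0.136, 0.0222]
eef_rot: [0.602, 0.799, 0.0, 0.0]
contact_force: [-2.4, -1.0, 3.8]
opening: 0.564
finger_force: 25.0
```

Seated. Releasing slowly and rising.

Scaled: -0.14 m / 0.6 = -0.2333, -0.1 m / 0.6 = -0.1667.

```bash
echo '{"moves": [[0.6,0,0,0,0,0,0],[0.65,0,0,0,0,0,0],[0.7,0,0,0,0,0,0],[0.7,0,0,0,0,0,0],[0.7,0,0,0,0,0,0],[0.7,0,0,-0.0167,0,0,0],[0.7,0,0,-0.05,0,0,0],[0.7,0,0,-0.1,0,0,0],[0.7,0,0,-0.1667,0,0,0],[0.7,0,0,-0.2333,0,0,0]]}' | python3 steer.py; echo '{"moves": [[0.7,-0.2,-0.0833,-0.1167,0,0,0],[0.7,-0.2,-0.0833,-0.1167,0,0,0],[0.7,-0.2,-0.0833,-0.1167,0,0,0],[0.7,-0.2,-0.0833,-0.1167,0,0,0],[0.7,-0.2,-0.0833,-0.1167,0,0,0]]}' | python3 steer.py
python3 - <<'E'
from dots import *
e=np.array([np.cos(.285),np.sin(.285),0]); n=np.array([-e[1],e[0],0]); rc=np.array([.5875,.136,.054])
P=[rc+k*n+s*e*.014 for k in(.0285,0,-.0285) for s in(-1,1)]
C,p=dots("wrist",P); print(((ray2plane(C,p,.054)-rc)@np.c_[e,n]*1e3).round(1))
cv2.imwrite("pics/end.png",snapshot("top")[:,:,::-1]); cv2.imwrite("pics/end_s.png",snapshot("scene")[:,:,::-1])
# anvil stem tops: expected top-camera pixel vs bright/grey (unsaturated) blob
for c in("top","scene"):
    CC=cam(c); im=cv2.imread("pics/end.png" if c=="top" else "pics/end_s.png"); S=cv2.cvtColor(im,cv2.COLOR_BGR2HSV)[:,:,1]
    for nm,x,y in(("s",.619,-.1165),("l",.5526,-.3348),("m",.5762,.364)):
        u,v=proj(CC,[(x,y,.078)])[0]; x0,y0=int(u)-12,int(v)-12; m=(S[y0:y0+25,x0:x0+25]<50).astype(np.uint8)
        k,l,st,ce=cv2.connectedComponentsWithStats(m); i=1+np.argmax(st[1:,4]) if k>1 else 0
        f=proj(CC,[(x,y,.017)])[0]; print(c,nm,"pred top",(u.round(1),v.round(1)),"foot",f.round(1),"blob box",st[i,:2]+[x0,y0],st[i,2:])
E
```

```text
clock: 28.85
tool_pos: [0.5867, 0.1361, 0.1635]
eef_rot: [0.602, 0.799, -0.0, -0.0]
contact_force: [1.3, -0.5, 0.5]
opening: 0.7
finger_force: 0.0
clock: 29.35
tool_pos: [0.5722, 0.0059, 0.2327]
eef_rot: [0.603, 0.798, 0.0, 0.001]
contact_force: [0.5, 1.3, 0.1]
opening: 0.699
finger_force: 0.0bash:  1670 Segmentation fault         python3 - <<'E'
from dots import *
e=np.array([np.cos(.285),np.sin(.285),0]); n=np.array([-e[1],e[0],0]); rc=np.array([.5875,.136,.054])
P=[rc+k*n+s*e*.014 for k in(.0285,0,-.0285) for s in(-1,1)]
C,p=dots("wrist",P); print(((ray2plane(C,p,.054)-rc)@np.c_[e,n]*1e3).round(1))
cv2.imwrite("pics/end.png",snapshot("top")[:,:,::-1]); cv2.imwrite("pics/end_s.png",snapshot("scene")[:,:,::-1])
# anvil stem tops: expected top-camera pixel vs bright/grey (unsaturated) blob
for c in("top","scene"):
    CC=cam(c); im=cv2.imread("pics/end.png" if c=="top" else "pics/end_s.png"); S=cv2.cvtColor(im,cv2.COLOR_BGR2HSV)[:,:,1]
    for nm,x,y in(("s",.619,-.1165),("l",.5526,-.3348),("m",.5762,.364)):
        u,v=proj(CC,[(x,y,.078)])[0]; x0,y0=int(u)-12,int(v)-12; m=(S[y0:y0+25,x0:x0+25]<50).astype(np.uint8)
        k,l,st,ce=cv2.connectedComponentsWithStats(m); i=1+np.argmax(st[1:,4]) if k>1 else 0
        f=proj(CC,[(x,y,.017)])[0]; print(c,nm,"pred top",(u.round(1),v.round(1)),"foot",f.round(1),"blob box",st[i,:2]+[x0,y0],st[i,2:])
E
```

Scaled: 0.07 m / 0.6 = 0.1167, 0.02 m / 0.6 = 0.0333.

```bash
echo '{"moves": [[0.7,0.1167,0.0333,0,0,0,0],[0.7,0.1167,0.0333,0,0,0,0],[0.7,0.1167,0.0333,0,0,0,0],[0.7,0.1167,0.0333,0,0,0,0]]}' | python3 steer.py
cat > chk.py <<'E'
from dots import *
e=np.array([np.cos(.285),np.sin(.285),0]); n=np.array([-e[1],e[0],0]); rc=np.array([.5875,.136,.054])
P=[rc+k*n+s*e*.014 for k in(.0285,0,-.0285) for s in(-1,1)]
print(proj(cam("wrist"),P).round(),flush=True)
C,p=dots("wrist",P); print(((ray2plane(C,p,.054)-rc)@np.c_[e,n]*1e3).round(1))
for c in("top","scene"):
    CC=cam(c); im=snapshot(c); S=cv2.cvtColor(im,cv2.COLOR_RGB2HSV)[:,:,1]
    for nm,x,y in(("s",.619,-.1165),("l",.5526,-.3348),("m",.5762,.364)):
        u,v=proj(CC,[(x,y,.078)])[0]; x0,y0=int(u)-16,int(v)-16; m=(S[y0:y0+33,x0:x0+33]<60).astype(np.uint8)
        k,l,st,ce=cv2.connectedComponentsWithStats(m); i=1+np.argmax(st[1:,4]) if k>1 else 0
        f=proj(CC,[(x,y,.017)])[0]; print(c,nm,"pred top",(u.round(1),v.round(1)),"foot",f.round(1),"blob box",st[i,:2]+[x0,y0],st[i,2:])
E
python3 chk.py
```

```text
clock: 29.8
tool_pos: [0.5714, 0.0817, 0.2312]
eef_rot: [0.6, 0.8, -0.0, -0.0]
contact_force: [0.8, 0.1, 0.9]
opening: 0.701
finger_force: 0.0
[[345. 111.]
 [383. 111.]
 [345. 149.]
 [381. 149.]
 [345. 185.]
 [380. 185.]]
(345, 111) [344.6 109.7] [ 12  13 113]
(383, 111) [381.7 109.5] [ 12  12 116]
(345, 149) [344.4 147.7] [ 12  12 107]
(381, 149) [380.5 148. ] [ 12  11 104]
(345, 185) [344.3 184.3] [ 12  12 104]
(380, 185) [380. 184.] [11 11 98]
[[-14.7  29.4]
 [ 13.3  29.6]
 [-14.5   1. ]
 [ 13.4   0.8]
 [-14.2 -27.6]
 [ 14.  -27.3]]
top s pred top (np.float64(377.2), np.float64(184.4)) foot [374.4 188.9] blob box [361 180] [ 25  21 284]
top l pred top (np.float64(469.5), np.float64(213.0)) foot [462.4 216.1] blob box [453 204] [ 23  25 485]
top m pred top (np.float64(172.8), np.float64(202.4)) foot [179.2 205.9] blob box [168 198] [ 21  19 313]
scene s pred top (np.float64(218.7), np.float64(254.2)) foot [223. 273.] blob box [213 251] [ 18  20 242]
scene l pred top (np.float64(124.8), np.float64(195.7)) foot [132.8 215.7] blob box [118 192] [ 23  20 287]
scene m pred top (np.float64(501.9), np.float64(308.8)) foot [492.1 325.7] blob box [485 304] [ 24  21 338]
```

The spacer sits within 0.1 mm of the rack centre, the rack spacers are unmoved, and all three anvils stand where predicted in both views. Handing in.

```bash
echo '{"moves": [[0.7,0,0,0,0,0,0],[0.7,0,0,0,0,0,0],[0.7,0,0,0,0,0,0]]}' | python3 steer.py; python3 -c "
from plant import r, snapshot, camera_params, finish_job
print(finish_job())"
```

```text
clock: 30.25
tool_pos: [0.5721, 0.0792, 0.2317]
eef_rot: [0.602, 0.798, -0.0, 0.0]
contact_force: [-0.1, 0.5, -0.2]
opening: 0.702
finger_force: 0.0
the job is handed in; nothing more can be done
None
```

I handed the job in at 30 s, with no verdict returned; by my camera checks each of the three anvils stands upright in its box, and the spacer is seated centred in the rack gap with the rack's two spacers still in place.

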